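Put the microscope objectives away by size

ROBOT

A 6-joint arm with a two-finger parallel gripper is mounted at the origin on the work surface. World frame = base frame: x ahead of the robot, y to its left, z up, the work surface at z = 0. Lengths are in m, angles in rad, forces in N, time in s.
With the tool pointing down it reaches from about 0.375 to 0.9 m from the base axis. Payload 3.1 kg.
Tool frame: the origin (TCP) lies midway between the tips of the shut fingers; the grasp point (between the pads) lies 19 mm behind it; x points along the fingers, z is the direction in which the jaws open and shut, and the axes are right-handed (so a half turn about x gives the same grasp; the last joint's range is limited). The gripper opens to 85 mm and grips with 20 to 120 N. Pads are 22 mm wide; open, the fingers measure 114 mm over their backs; the gripper's body (76 mm by 85 mm) begins 54 mm behind the grasp point. The pads swing forward as they close: fully open they stand 13 mm farther back than shut.
Start: joints at [1.083, 0.527, 1.433, -0, 1.181, -0.178], TCP at [0.19, 0.595, 0.231] pointing down, gripper open.
Joint ranges: [-3.08, 3.08], [-0.75, 2.2], [0.22, 2.44], [-1.43, 4.57], [0, 2.65], [-2.85, 2.85]. Speed limits (rad/s): [2.79, 2.79, 3.14, 3.14, 3.14, 3.14].

INTERFACE

Orientations are given as a unit quaternion [x, y, z, w].
In Python, from station import status, snapshot, camera_params, ticket gives the robot as it stands.
- The arm moves only by the tool arm_command, never from a script. Its argument "series" is a list that holds one entry, the list of rows, each a list of 4 numbers: the shift along the tool's x, y, z in mm, then the turn about the tool's x in rad. A call has 1 to 10 rows; each row shifts and turns the commanded pose from where the row before left it, along the tool's axes as they then stand; what a row does not reach is not made up. A row lasts 1/10 s, in which the tool goes at most 50 mm and 8.59 degrees, less where a joint would pass 70% of its speed; a pose out of reach is approached as far as the arm can. A call is refused whole if a number of a shift passes 50 or a number of a turn 0.15, either way. A call with a gripper value outside its range is refused whole. "jaw" is the opening in per cent of the stroke, from 0 (shut) to 100 (fully open), set as the call begins (left out, the last holds). The fingers move at their own pace and stop on an object; "force" is the grip in N (left out, the last holds). Time passes only in rows, so rows that do not move let the fingers close. It gives the time, the measured TCP pose, the force and the opening at its end, in the units of the state.
- status.sense(): the state, without advancing time (a new reading comes with each control period).
- snapshot(name): name is "scene" or "top" or "wrist"; returns the picture (480x640x3 uint8, red, green, blue); there is no depth.
- camera_params(name): a dict with "fovy" (degrees; the focal length in pixels is half the picture's height over the tangent of half this angle, whatever the lens; pixels are square), "cx", "cy" (the principal point, pixels), "extrinsics" (4x4, takes a point from camera to world coordinates); the wrist camera has in their place "mount" (4x4, takes a point from camera to tool coordinates, whose origin is the TCP and whose axes are the tool frame's). Camera axes: x right, y down, z forward; pixel columns grow to the right and rows downward; lengths in m; the calibration is good to about 2 mm. The wrist camera is an equidistant fisheye: a pixel r from the principal point sees the ray r / f radians off the axis. A picture is of the moment at which its call begins: read the wrist's pose just before it. camera_params takes no time and is no camera call.
- ticket.sign_off(): hands the job in, once; it reports no verdict.
The state is a dict: "t": time; "q": joint angles; "qd": joint speeds; "tau": joint torques, N m; "tcp_pos": TCP position; "tool_rot": TCP orientation; "force": force on the tool from outside, world axes, zero at the start; "ft_torque": the same for the moment, N m; "finger_gap": opening from 0.0 (shut) to 1.0 (fully open).
Only numpy, scipy, OpenCV 4.12 (cv2) and the standard library are available. Lean on these libraries where they do the work, as an engineer would, in place of code of your own. Each camera call takes 0.05 s, during which the arm holds its last target. There are 200 camera calls.

TASK

Put the four metal microscope objectives away, one after another, each in the black storage rest of its own size: the smallest objective in the smallest rest, and so on up to the largest in the largest. Each must end standing upright, flat inside the rim of its rest; keep them upright on the way and set them down gently, without dropping them. Leave the eyepiece and the dropper bottle where they stand.

Things in the scene. Friction and masses are not known exactly. Their poses are not given: they have to be found in the camera images.
- objective_smallest: smallest of the four microscope objectives: a loose bare-metal round barrel with a dark collar round it, standing upright on its flat foot, 20 mm in diameter and 40 mm tall. The barrel is straight-sided from the foot up to 26.0 mm, above that a narrower stepped nose tapers to a 10 mm flat tip with a lens (top). Origin: centre of its underside; z up along its axis.
- rest_smallest: smallest of the four storage rests, the one for the 20 mm objective: a round, low black dish fixed to the bench, grey-lined, 46 mm outside and 38 mm inside diameter; its lining is 3 mm above the bench, its rim 6 mm above the bench. Origin: its centre, on the bench surface.
- objective_second: second smallest of the four microscope objectives: a loose bare-metal round barrel with a dark collar round it, standing upright on its flat foot, 32 mm in diameter and 50 mm tall. The barrel is straight-sided from the foot up to 32.5 mm, above that a narrower stepped nose tapers to a 16 mm flat tip with a lens (top). Origin: centre of its underside; z up along its axis.
- rest_second: second smallest of the four storage rests, the one for the 32 mm objective: a round, low black dish fixed to the bench, grey-lined, 58 mm outside and 50 mm inside diameter; its lining is 3 mm above the bench, its rim 6 mm above the bench. Origin: its centre, on the bench surface.
- objective_third: third smallest of the four microscope objectives: a loose bare-metal round barrel with a dark collar round it, standing upright on its flat foot, 44 mm in diameter and 60 mm tall. The barrel is straight-sided from the foot up to 39.0 mm, above that a narrower stepped nose tapers to a 22 mm flat tip with a lens (top). Origin: centre of its underside; z up along its axis.
- rest_third: third smallest of the four storage rests, the one for the 44 mm objective: a round, low black dish fixed to the bench, grey-lined, 70 mm outside and 62 mm inside diameter; its lining is 3 mm above the bench, its rim 6 mm above the bench. Origin: its centre, on the bench surface.
- objective_largest: largest of the four microscope objectives: a loose bare-metal round barrel with a dark collar round it, standing upright on its flat foot, 56 mm in diameter and 70 mm tall. The barrel is straight-sided from the foot up to 45.5 mm, above that a narrower stepped nose tapers to a 28 mm flat tip with a lens (top). Origin: centre of its underside; z up along its axis.
- rest_largest: largest of the four storage rests, the one for the 56 mm objective: a round, low black dish fixed to the bench, grey-lined, 82 mm outside and 74 mm inside diameter; its lining is 3 mm above the bench, its rim 6 mm above the bench. Origin: its centre, on the bench surface.
- eyepiece: bystander, not an objective: a loose eyepiece standing on its 30 mm steel tube, widening to a black head and a 46 mm rubber eyecup on top, 58 mm tall. Origin: centre of its underside.
- dropper_bottle: bystander: a small loose amber bottle with a white cap, 32 mm in diameter, 68 mm tall. Origin: centre of its underside.

How it is judged:
At the end, for the whole second after the job is handed in: Each objective stands upright (within 0.08 rad), at rest, on the lining inside the rim of the rest of its own size (centres within 11 mm horizontally, foot 1 to 5 mm above the bench); the eyepiece and the bottle stand upright within 20 mm of where they began (horizontal distance between objective_smallest and rest_smallest below 0.011 m and z of objective_smallest in the frame of rest_smallest between 0.001 and 0.005 m and angle between each of objective_smallest, objective_second, objective_third, objective_largest's own z axis and vertical below 0.08 rad and linear speed of each of objective_smallest, objective_second, objective_third, objective_largest below 0.02 m/s and horizontal distance between objective_second and rest_second below 0.011 m and z of objective_second in the frame of rest_second between 0.001 and 0.005 m and horizontal distance between objective_third and rest_third below 0.011 m and z of objective_third in the frame of rest_third between 0.001 and 0.005 m and horizontal distance between objective_largest and rest_largest below 0.011 m and z of objective_largest in the frame of rest_largest between 0.001 and 0.005 m and distance of each of eyepiece, dropper_bottle from where it was at the start of the episode below 0.02 m and angle between each of eyepiece, dropper_bottle's own z axis and vertical below 0.1 rad); the robot touches nothing.
It fails at once if an objective is tipped more than 35 degrees (angle between any of objective_smallest, objective_second, objective_third, objective_largest's own z axis and vertical above 0.61 rad).
It fails at once if an objective falls, or is knocked, faster than 0.4 m/s with no finger on it (a drop of about 8 mm) ((contact force between objective_smallest and the fingers below 0.05 N and linear speed of objective_smallest above 0.4 m/s) or (contact force between objective_second and the fingers below 0.05 N and linear speed of objective_second above 0.4 m/s) or (contact force between objective_third and the fingers below 0.05 N and linear speed of objective_third above 0.4 m/s) or (contact force between objective_largest and the fingers below 0.05 N and linear speed of objective_largest above 0.4 m/s)).
It fails at once if an objective is slammed into its rest (more than 150 N) (contact force between objective_smallest and rest_smallest above 150 N or contact force between objective_second and rest_second above 150 N or contact force between objective_third and rest_third above 150 N or contact force between objective_largest and rest_largest above 150 N).
It fails at once if the eyepiece is pushed more than 20 mm from its place (distance of eyepiece from where it was at the start of the episode above 0.02 m).
It fails at once if the bottle is pushed more than 20 mm from its place (distance of dropper_bottle from where it was at the start of the episode above 0.02 m).
It also fails if it takes over 102 s, if anything falls off the work surface, if the arm or the gripper's body presses on something with over 40 N, if the wrist force passes 120 N, or if a joint passes its speed limit or range.

## Working session

There is one attempt and no reset: what is moved stays moved. The work goes in short steps, Python scripts to look and compute and a tool call to move; the robot and the scene stay as the last step left them, time stands still between calls to the robot, and variables do not carry over. Pictures are saved under pics/ and viewed, about 12 in all and at most 16, crops included, and the job is handed in when it is done.

Besides the shell and the picture viewer there is one more tool, called after ">>>" by a JSON object that holds its "name" and its "arguments", one argument or row to a line. arm_command: Moves the arm, as the interface text tells. Its arguments: {"type":"object","properties":{"series":{"type":"array"},"jaw":{"type":"number"},"force":{"type":"number"}},"required":["series"]}

```bash
ls; mkdir -p pics; python3 - <<'E'
from station import status, snapshot, camera_params
import cv2
print(status.sense())
for n in("scene","top","wrist"):
    print(n,camera_params(n))
    if n!="wrist" or 1: cv2.imwrite(f"pics/{n}0.png",snapshot(n)[:,:,::-1])
E
```

```text
pics
{'t': 0.0, 'q': array([ 1.08350007e+00,  5.28425452e-01,  1.43390190e+00,  6.00717475e-08,
        1.18138852e+00, -1.78528265e-01]), 'qd': array([ 3.34043717e-05, -4.38116367e-04, -1.11172526e-03,  5.10990995e-04,
        1.45302612e-03, -8.35731960e-05]), 'tau': array([-5.24243460e-04, -4.42352235e+01, -1.78025419e+01, -2.38353168e-04,
        8.44458584e-03,  6.65626487e-06]), 'tcp_pos': array([0.18957872, 0.59480827, 0.23035875]), 'tool_rot': array([-0.41749543,  0.57161376,  0.41683908,  0.57026349]), 'force': array([-0.45288961, -0.38013387, -0.76483115]), 'ft_torque': array([-0.00551712,  0.01164771, -0.02462765]), 'finger_gap': 0.995855430653555}
scene {'fovy': 53.1319940259575, 'cx': 313.1363706561047, 'cy': 234.85619310471222, 'extrinsics': array([[-0.24909995,  0.70259888, -0.66656134,  1.10883129],
       [ 0.96838097,  0.19042745, -0.16116976,  0.17779774],
       [ 0.01369389, -0.6856327 , -0.72781885,  0.68170347],
       [ 0.        ,  0.        ,  0.        ,  1.        ]])}
top {'fovy': 43.94731287000589, 'cx': 317.15695423299513, 'cy': 233.44707948597122, 'extrinsics': array([[ 0.02580896, -0.9956464 ,  0.08956642,  0.43571583],
       [-0.99934659, -0.02342903,  0.02752221,  0.00694819],
       [-0.02530393, -0.09021822, -0.99560051,  1.04241204],
       [ 0.        ,  0.        ,  0.        ,  1.        ]])}
wrist {'fovy': 65.70646984690485, 'cx': 316.57017811573746, 'cy': 236.52464332637942, 'mount': array([[ 2.91344817e-05, -3.14058875e-01,  9.49403509e-01,
        -1.42885856e-01],
       [-1.09724531e-03, -9.49402947e-01, -3.14058656e-01,
         8.02357499e-02],
       [ 9.99999398e-01, -1.03257861e-03, -3.72259990e-04,
         6.45789745e-04],
       [ 0.00000000e+00,  0.00000000e+00,  0.00000000e+00,
         1.00000000e+00]])}
```

View pics/top0.png

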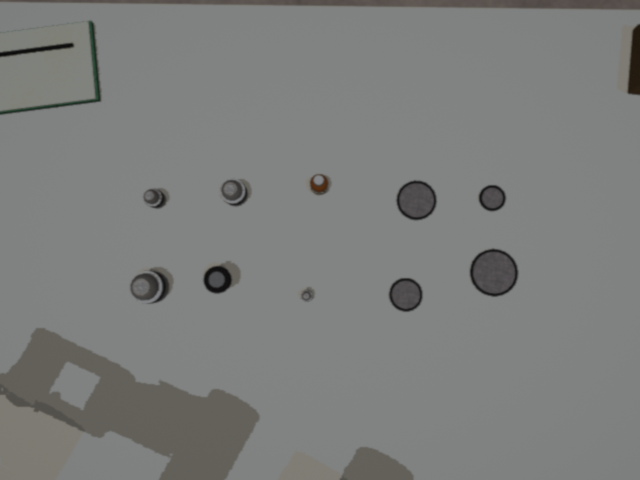

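View pics/scene0.png

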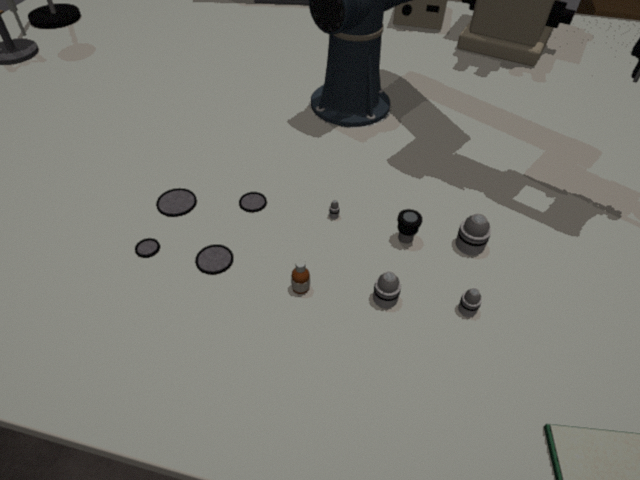

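The top picture shows the objectives at about: smallest (307,295), second (152,198), third (233,192), largest (148,287). The rests are at smallest (492,198), second (405,294), third (416,200), largest (494,272). The eyepiece is at (217,280) and the bottle at (319,183). The scene view agrees. Next I'll locate them more precisely.

```bash
cat > h.py <<'E'
import numpy as np, cv2
from scipy.optimize import least_squares
from station import status, snapshot, camera_params
def ray(n,uv):
    p=camera_params(n);f=240/np.tan(np.radians(p['fovy']/2));E=p['extrinsics']
    d=E[:3,:3]@np.array([(uv[0]-p['cx'])/f,(uv[1]-p['cy'])/f,1]);return E[:3,3],d
def back(n,uv,z):
    o,d=ray(n,uv);return (o+d*(z-o[2])/d[2])[:2]
def proj(n,P):
    p=camera_params(n);f=240/np.tan(np.radians(p['fovy']/2));E=p['extrinsics']
    q=(np.atleast_2d(P)-E[:3,3])@E[:3,:3];return q[:,:2]/q[:,2:]*f+[p['cx'],p['cy']]
def circ(c,r,z,n=48):
    a=np.linspace(0,2*np.pi,n);return np.c_[c[0]+r*np.cos(a),c[1]+r*np.sin(a),np.full(n,z)]
OBJ=dict(s1=(.020,.040,.026),s2=(.032,.050,.0325),s3=(.044,.060,.039),s4=(.056,.070,.0455))
REST=dict(r1=.046,r2=.058,r3=.070,r4=.082)
E
python3 - <<'E'
from h import *
top=cv2.imread('pics/top0.png');sc=cv2.imread('pics/scene0.png')
# rests: dark blobs in each view
def rest(n,img,uv,D):
    g=cv2.cvtColor(img,cv2.COLOR_BGR2GRAY);u,v=map(int,uv);w=34
    c=g[v-w:v+w,u-w:u+w];m=(c<np.median(c[:3])*0.72).astype('uint8')
    cs,_=cv2.findContours(m,0,1);k=max(cs,key=cv2.contourArea)
    P=np.array([back(n,p[0]+[u-w,v-w],.006) for p in k.astype(float)])
    (x,y),r=cv2.minEnclosingCircle(P.astype('float32'))
    f=least_squares(lambda q:np.hypot(*(P-q[:2]).T)-q[2],[x,y,r]).x
    return f
for k,a,b in(('r1',(492,198),(148,247)),('r2',(405,294),(253,202)),('r3',(416,200),(214,259)),('r4',(494,272),(176,202))):
    print(k,REST[k],*[np.round(rest(n,i,p,0)*[1,1,2],4) for n,i,p in(('top',top,a),('scene',sc,b))])
T=dict(s1=((306.5,295.5),(335,204)),s2=((149,197.5),(473,292)),s3=((229,189.5),(389,275)),s4=((141,287),(478,217)))
for k,(a,b) in T.items():
    h=OBJ[k][1]; print(k,np.round(back('top',a,h),4),np.round(back('scene',b,h),4))
print('eye',back('top',(217,280),.058),'bot',back('top',(319,181),.068))
# montage top and scene crops
def crop(i,uv,w=24,s=8):
    u,v=map(int,uv);c=cv2.resize(i[v-w:v+w,u-w:u+w],None,fx=4,fy=4,interpolation=2);return cv2.convertScaleAbs(c,alpha=1.3)
cv2.imwrite('pics/m.png',np.vstack([np.hstack([crop(i,T[k][j]) for k in T]) for j,i in((0,top),(1,sc))]))
E
```

```text
r1 0.046 [ 0.5991 -0.268   0.0451] [ 0.6028 -0.2643  0.0475]
r2 0.058 [ 0.4271 -0.1195  0.0568] [ 0.4315 -0.1161  0.0593]
r3 0.07 [ 0.5922 -0.1361  0.0686] [ 0.5961 -0.1329  0.0711]
r4 0.082 [ 0.469  -0.2707  0.0809] [ 0.4728 -0.2671  0.0838]
s1 [0.421  0.0498] [0.4296 0.0563]
s2 [0.5795 0.3214] [0.5862 0.3222]
s3 [0.5946 0.1838] [0.595 0.184]
s4 [0.4282 0.3206] [0.4264 0.3219]
eye [0.44290948 0.19819439] bot [0.61076176 0.03308269]
```

View pics/m.png

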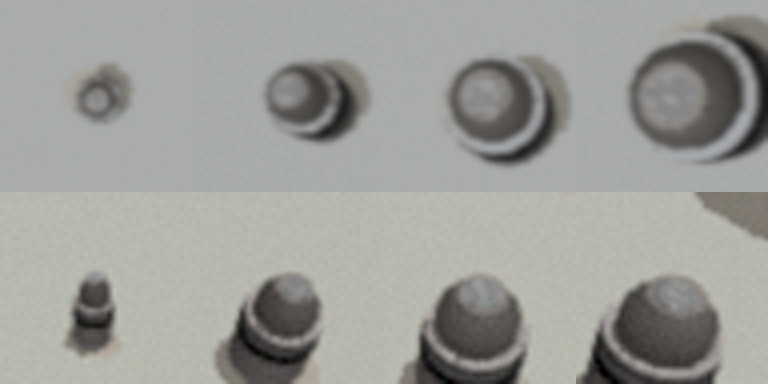

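```bash
cat >> h.py <<'E'
from scipy.spatial.transform import Rotation as Ro
def go(*P,yaw=None):
    s=status.sense();R=Ro.from_quat(s['tool_rot']).as_matrix();p=s['tcp_pos']
    for t in P:
        t=np.array(t,float);print('to',np.round(t,4),'shift mm',np.round(R.T@(t-p)*1000,1));p=t
E
python3 - <<'E'
from h import *
s=status.sense();print(np.round(Ro.from_quat(s['tool_rot']).as_matrix(),3))
T=dict(s1=((306,295),(334.5,201.5)),s2=((149,195.7),(474,291.7)),s3=((230,189),(389,276.7)),s4=((140.5,287),(479,218.5)))
for k,(a,b) in T.items():
    h=OBJ[k][1]; A,B=back('top',a,h),back('scene',b,h);print(k,A.round(4),B.round(4),((A+B)/2).round(4))
E
```

```text
[[-0.001 -0.953  0.304]
 [-0.002  0.304  0.953]
 [-1.     0.    -0.002]]
s1 [0.4218 0.0507] [0.4228 0.0538] [0.4223 0.0523]
s2 [0.5826 0.3216] [0.5852 0.3238] [0.5839 0.3227]
s3 [0.5955 0.1822] [0.5985 0.1845] [0.597  0.1833]
s4 [0.4282 0.3215] [0.4299 0.3238] [0.429  0.3226]
```

>>> {"name": "arm_command", "arguments": {
  "series": [
    [[0, 0, 0, -0.103], [0, 0, 0, -0.103], [0, 0, 0, -0.103], [10, -31, -36, 0], [10, -31, -36, 0], [10, -31, -36, 0], [10, -31, -36, 0], [10, -31, -36, 0], [10, -31, -36, 0]]
  ],
  "jaw": 100,
  "force": 90
}}

```text
t: 1.05
tcp_pos: [0.3768, 0.3779, 0.1709]
tool_rot: [0.5, -0.5, -0.5, -0.5]
force: [0.2, 0.4, 1.1]
finger_gap: 1.002
```

```bash
python3 - <<'E'
from h import *
s=status.sense();print(s['tcp_pos'],np.round(Ro.from_quat(s['tool_rot']).as_matrix(),3));go((.429,.3226,.17))
cv2.imwrite('pics/w1.png',snapshot('wrist')[:,:,::-1])
E
```

```text
[0.37679191 0.37792159 0.17087088] [[-0.    -1.    -0.001]
 [-0.    -0.001  1.   ]
 [-1.     0.    -0.   ]]
to [0.429  0.3226 0.17  ] shift mm [  0.9 -52.2 -55.4]
```

View pics/w1.png

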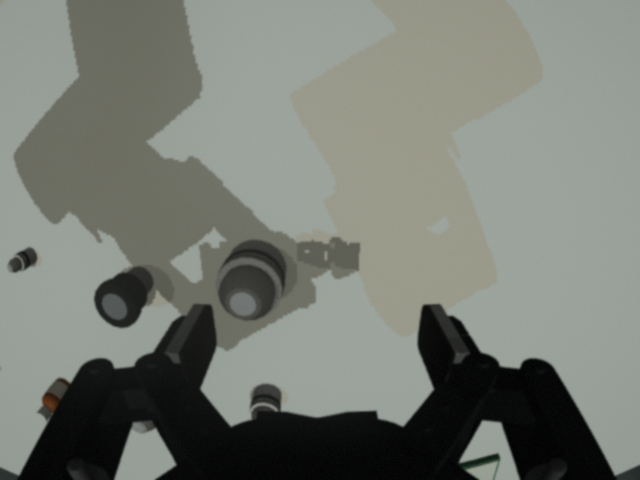

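The wrist view shows the largest objective's tip at (242,304), the eyepiece's top at (115,306), and the second objective near (265,395), partly hidden by the gripper. I'll check the position of the largest from this.

```bash
cat >> h.py <<'E'
def wback(uv,z,s=None):
    s=s or status.sense();p=camera_params('wrist');f=240/np.tan(np.radians(p['fovy']/2))
    d=np.array([uv[0]-p['cx'],uv[1]-p['cy']]);r=np.hypot(*d);t=r/f
    v=np.r_[d/r*np.sin(t),np.cos(t)];M=p['mount'];R=Ro.from_quat(s['tool_rot']).as_matrix()
    o=s['tcp_pos']+R@M[:3,3];v=R@M[:3,:3]@v;return (o+v*(z-o[2])/v[2])[:2]
E
python3 - <<'E'
from h import *
print(wback((242,304),.07),wback((115,306),.058))
E
```

```text
[0.4345166  0.31620495] [0.44881719 0.19556953]
```

>>> {"name": "arm_command", "arguments": {
  "series": [
    [[10, -27, -29, 0], [10, -28, -30, 0], [10, 0, 0, 0], [0, 0, 0, 0]]
  ]
}}

```text
t: 1.5
tcp_pos: [0.4304, 0.3194, 0.1399]
tool_rot: [-0.499, 0.502, 0.5, 0.499]
force: [-0.3, 1.1, -0.2]
finger_gap: 1.001
```

```bash
python3 - <<'E'
from h import *
s=status.sense();print(s['tcp_pos'])
cv2.imwrite('pics/w2.png',snapshot('wrist')[:,:,::-1])
E
```

```text
[0.4304233  0.31940652 0.13992324]
```

View pics/w2.png

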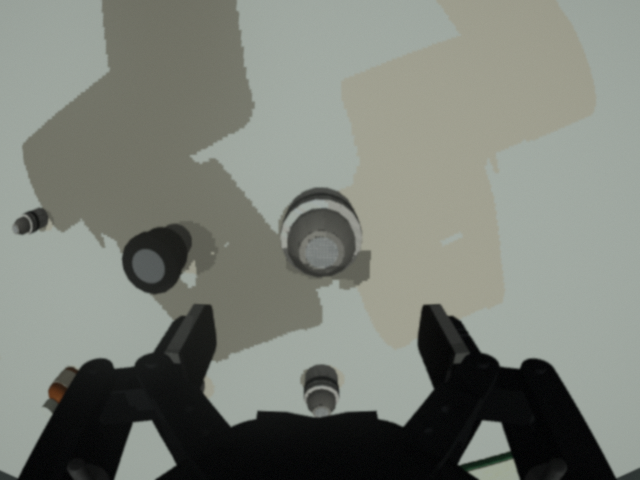

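The tip is at (321,251), almost centred between the fingers. The second objective's tip is at (321,411), and the smallest's is at (18,228).

```bash
python3 - <<'E'
from h import *
print(wback((321,251),.07),wback((321,411),.05),wback((18,228),.04),wback((148,266),.058))
E
```

```text
[0.4297198  0.32329786] [0.58441236 0.32409362] [0.42190366 0.05701547] [0.44611012 0.20111313]
```

>>> {"name": "arm_command", "arguments": {
  "series": [
    [[12, 1, 3.5, 0], [40, 0, 0, 0], [40, 0, 0, 0], [30, 0, 0, 0], [10, 0, 0, 0], [0, 0, 0, 0]]
  ]
}}

```text
t: 2.15
tcp_pos: [0.4283, 0.3245, 0.008]
tool_rot: [-0.5, 0.501, 0.501, 0.498]
force: [-0.3, -0.2, 0.7]
finger_gap: 1.002
```

>>> {"name": "arm_command", "arguments": {
  "series": [
    [[0, 0, 0, 0], [0, 0, 0, 0], [0, 0, 0, 0], [0, 0, 0, 0], [0, 0, 0, 0], [0, 0, 0, 0], [0, 0, 0, 0]]
  ],
  "jaw": 0,
  "force": 90
}}

```text
t: 2.85
tcp_pos: [0.4308, 0.3244, 0.0115]
tool_rot: [-0.501, 0.499, 0.5, 0.501]
force: [-1.1, -0.3, 5.5]
finger_gap: 0.633
```

>>> {"name": "arm_command", "arguments": {
  "series": [
    [[0, 0, 0, 0], [-10, 0, 0, 0], [-20, 0, 0, 0], [-30, 0, 0, 0], [-30, 0, 0, 0], [-20, 0, 0, 0], [0, 0, 0, 0], [0, 0, 0, 0]]
  ]
}}

```text
t: 3.65
tcp_pos: [0.4297, 0.3239, 0.1197]
tool_rot: [-0.5, 0.5, 0.5, 0.5]
force: [0.2, -0.5, -4.2]
finger_gap: 0.633
```

```bash
python3 - <<'E'
from h import *
s=status.sense();print(s['tcp_pos'],s['force'],s['finger_gap'])
cv2.imwrite('pics/w3.png',snapshot('wrist')[:,:,::-1])
go((.471,-.269,.118))
E
```

```text
[0.42968945 0.32387155 0.11969818] [ 0.16656007 -0.53897201 -4.20784543] 0.6330360157254898
to [ 0.471 -0.269  0.118] shift mm [   1.1  -41.8 -592.6]
```

View pics/w3.png

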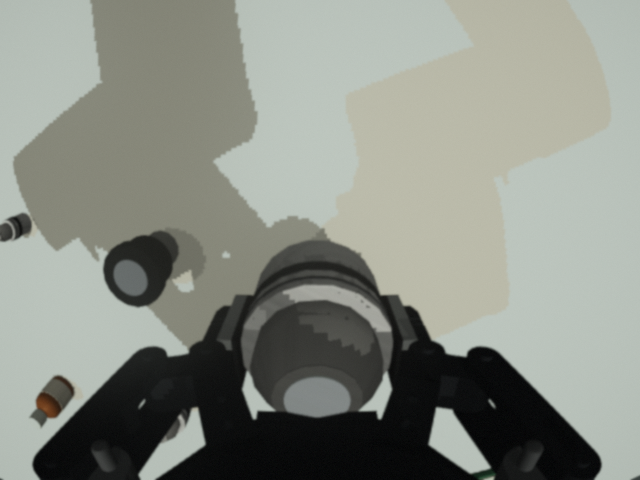

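>>> {"name": "arm_command", "arguments": {
  "series": [
    [[0, -2, -15, 0], [0, -3, -30, 0], [0, -3, -40, 0], [0, -3, -45, 0], [0, -3, -45, 0], [0, -3, -45, 0], [0, -3, -45, 0], [0, -3, -45, 0], [0, -3, -45, 0], [0, -3, -45, 0]]
  ]
}}

```text
t: 4.7
tcp_pos: [0.4576, -0.0782, 0.1182]
tool_rot: [-0.499, 0.501, 0.501, 0.5]
force: [0.9, -0.1, -3.7]
finger_gap: 0.635
```

>>> {"name": "arm_command", "arguments": {
  "series": [
    [[0, -3, -45, 0], [0, -3, -45, 0], [0, -3, -40, 0], [0, -2, -30, 0], [0, -1, -20, 0], [0, -1, -10, 0], [0, 0, 0, 0], [0, 0, 0, 0], [0, 0, 0, 0]]
  ]
}}

```text
t: 5.6
tcp_pos: [0.4715, -0.2639, 0.1191]
tool_rot: [-0.5, 0.499, 0.501, 0.5]
force: [0.0, -1.2, -3.7]
finger_gap: 0.64
```

```bash
python3 - <<'E'
from h import *
cv2.imwrite('pics/w4.png',snapshot('wrist')[:,:,::-1])
for i in range(3):
    go((.471,-.269,.011)); snapshot('top')
E
```

```text
to [ 0.471 -0.269  0.011] shift mm [108.2   0.6  -5. ]
to [ 0.471 -0.269  0.011] shift mm [108.3   0.9  -4.7]
to [ 0.471 -0.269  0.011] shift mm [108.4   1.   -4.3]
```

View pics/w4.png

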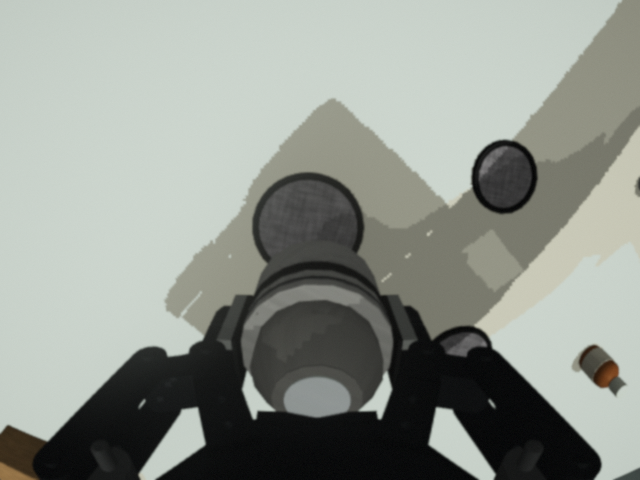

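The view shows the largest rest directly below: left edge 253, right edge 363, top row 173. The second rest is centred at (505,176).

```bash
python3 - <<'E'
from h import *
L,R,T=[wback(p,.006) for p in((253,222),(363,222),(308,173))]
print(L,R,T,'c y',(L[1]+R[1])/2,'c x',T[0]+.041); print(wback((505,176),.006))
E
```

```text
[ 0.46579542 -0.3106526 ] [ 0.46580915 -0.23110533] [ 0.43041948 -0.27056127] c y -0.2708789624557768 c x 0.47141947842260773
[ 0.42842295 -0.12163247]
```

>>> {"name": "arm_command", "arguments": {
  "series": [
    [[15, 0, -2.5, 0], [30, 0, -2.5, 0], [30, 0, 0, 0], [20, 0, 0, 0], [6, 0, 0, 0], [3, 0, 0, 0], [2, 0, 0, 0], [0, 0, 0, 0], [0, 0, 0, 0]]
  ]
}}

```text
t: 6.7
tcp_pos: [0.4729, -0.2716, 0.0146]
tool_rot: [0.501, -0.5, -0.499, -0.5]
force: [0.4, 0.6, 0.5]
finger_gap: 0.633
```

```bash
python3 - <<'E'
from h import *
for i in range(3):
    s=status.sense();print(s['force'][2]);go((.471,-.269,.011)); snapshot('top')
E
```

```text
0.5150282019868964
to [ 0.471 -0.269  0.011] shift mm [3.6 1.9 2.6]
2.2923172854597467
to [ 0.471 -0.269  0.011] shift mm [3.5 1.9 2.6]
3.746611777861658
to [ 0.471 -0.269  0.011] shift mm [3.5 1.9 2.6]
```

>>> {"name": "arm_command", "arguments": {
  "series": [
    [[0, 0, 0, 0], [0, 0, 0, 0], [0, 0, 0, 0], [0, 0, 0, 0], [0, 0, 0, 0], [-15, 0, 0, 0], [-35, 0, 0, 0], [-40, 0, 0, 0], [-40, 0, 0, 0], [-20, 0, 0, 0]]
  ],
  "jaw": 100
}}

```text
t: 7.85
tcp_pos: [0.4732, -0.272, 0.1666]
tool_rot: [0.502, -0.5, -0.498, -0.5]
force: [0.9, -0.3, -0.0]
finger_gap: 0.997
```

```bash
python3 - <<'E'
from h import *
s=status.sense()
w=snapshot('wrist')[:,:,::-1];t=snapshot('top')[:,:,::-1]
cv2.imwrite('pics/w5.png',np.hstack([cv2.resize(w,(400,300)),cv2.resize(t[160:340,380:620],(400,300))]))
go((.584,.3235,.16))
E
```

```text
to [0.584  0.3235 0.16  ] shift mm [   4.3 -110.4  595.9]
```

View pics/w5.png

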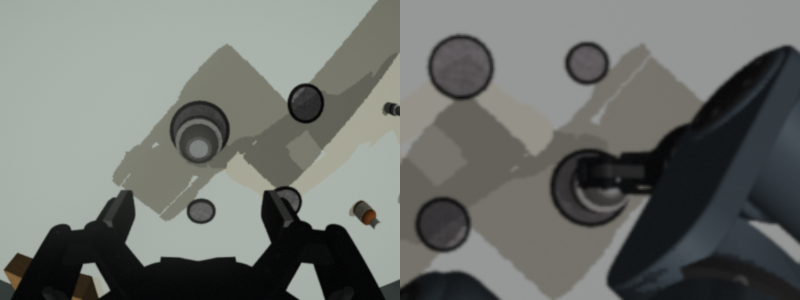

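The largest objective stands in its rest, with its tip at about (317,238) in wrist pixels. The smallest rest is at (322,338) and the second rest at (489,165).

```bash
python3 - <<'E'
from h import *
for p,z in(((317,238),.073),((321.6,337.6),.006),((489,165),.006)):print(wback(p,z))
E
```

```text
[ 0.47357811 -0.27225028]
[ 0.59901293 -0.26807186]
[ 0.42880319 -0.12169605]
```

>>> {"name": "arm_command", "arguments": {
  "series": [
    [[0, -3, 20, 0], [0, -5, 35, 0], [0, -8, 45, 0], [0, -8, 45, 0], [0, -9, 45, 0], [0, -9, 45, 0], [0, -9, 45, 0], [0, -9, 45, 0], [0, -9, 45, 0], [0, -9, 45, 0]]
  ]
}}

```text
t: 8.95
tcp_pos: [0.5492, 0.1458, 0.1618]
tool_rot: [-0.499, 0.501, 0.501, 0.499]
force: [1.0, -1.6, 0.4]
finger_gap: 0.996
```

>>> {"name": "arm_command", "arguments": {
  "series": [
    [[0, -9, 45, 0], [0, -9, 45, 0], [0, -8, 40, 0], [0, -4, 30, 0], [10, -2, 20, 0], [15, 0, 0, 0], [10, 0, 0, 0], [0, 0, 0, 0]]
  ]
}}

```text
t: 9.75
tcp_pos: [0.5797, 0.3216, 0.1248]
tool_rot: [-0.499, 0.503, 0.501, 0.498]
force: [-0.0, -0.3, 0.2]
finger_gap: 1.001
```

```bash
python3 - <<'E'
from h import *
s=status.sense()
w=snapshot('wrist')[:,:,::-1]
cv2.imwrite('pics/w6.png',w)
go((.584,.3235,.006))
E
```

```text
to [0.584  0.3235 0.006 ] shift mm [120.2  -3.7   1.9]
```

View pics/w6.png

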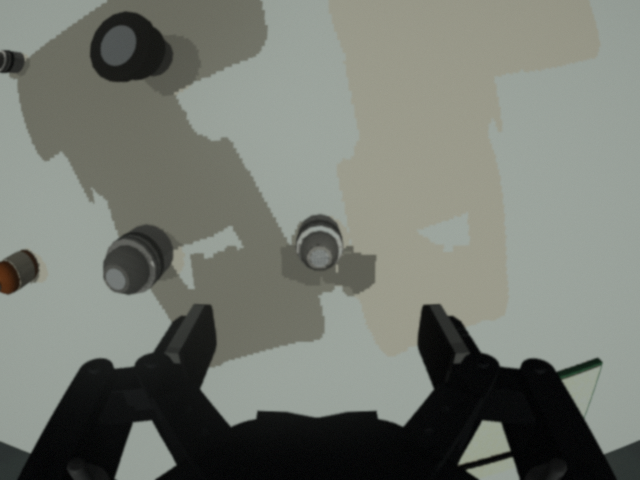

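The second objective's tip is at (319,258), and the third's at (117,279).

```bash
python3 - <<'E'
from h import *
print(wback((319,258),.05),wback((117,279),.06)); go((.584,.3235,.007))
E
```

```text
[0.58719182 0.32355584] [0.60015337 0.18428017]
to [0.584  0.3235 0.007 ] shift mm [119.2  -3.7   1.9]
```

>>> {"name": "arm_command", "arguments": {
  "series": [
    [[15, -5, 2, 0], [35, 0, 0, 0], [35, 0, 0, 0], [25, 0, 0, 0], [10, 0, 0, 0], [0, 0, 0, 0]]
  ]
}}

```text
t: 10.4
tcp_pos: [0.5864, 0.3251, 0.0066]
tool_rot: [-0.499, 0.501, 0.5, 0.499]
force: [-1.8, 0.3, 0.9]
finger_gap: 0.999
```

>>> {"name": "arm_command", "arguments": {
  "series": [
    [[0, 0, 0, 0], [0, 0, 0, 0], [0, 0, 0, 0], [0, 0, 0, 0], [0, 0, 0, 0], [0, 0, 0, 0], [0, 0, 0, 0], [0, 0, 0, 0]]
  ],
  "jaw": 0,
  "force": 70
}}

```text
t: 11.2
tcp_pos: [0.5881, 0.3263, 0.0101]
tool_rot: [-0.501, 0.499, 0.5, 0.501]
force: [0.0, -0.1, 6.1]
finger_gap: 0.351
```

>>> {"name": "arm_command", "arguments": {
  "series": [
    [[-5, 0, 0, 0], [-15, 0, 0, 0], [-30, 0, 0, 0], [-30, 0, 0, 0], [-20, 0, 0, 0], [-10, 0, 0, 0], [0, 0, 0, 0]]
  ]
}}

```text
t: 11.9
tcp_pos: [0.5878, 0.3264, 0.1204]
tool_rot: [-0.501, 0.499, 0.5, 0.501]
force: [0.1, 0.3, -0.6]
finger_gap: 0.354
```

```bash
python3 - <<'E'
from h import *
s=status.sense();print(s['force'],s['finger_gap']);go((.429,-.119,.118))
E
```

```text
[ 0.05541509  0.34517567 -0.55270987] 0.35385032912521447
to [ 0.429 -0.119  0.118] shift mm [   1.4  159.  -445.4]
```

>>> {"name": "arm_command", "arguments": {
  "series": [
    [[0, 6, -15, 0], [0, 11, -30, 0], [0, 14, -40, 0], [0, 15, -42, 0], [0, 15, -42, 0], [0, 15, -42, 0], [0, 15, -42, 0], [0, 15, -42, 0], [0, 15, -42, 0], [0, 14, -40, 0]]
  ]
}}

```text
t: 12.9
tcp_pos: [0.4503, -0.0522, 0.1175]
tool_rot: [-0.499, 0.5, 0.501, 0.5]
force: [-0.2, -0.0, -1.8]
finger_gap: 0.35
```

>>> {"name": "arm_command", "arguments": {
  "series": [
    [[0, 14, -34, 0], [0, 7, -22, 0], [0, 3, -13, 0], [0, 0, 0, 0], [0, 0, 0, 0], [0, 0, 0, 0], [0, 0, 0, 0]]
  ]
}}

```text
t: 13.6
tcp_pos: [0.4282, -0.1189, 0.1182]
tool_rot: [-0.5, 0.499, 0.501, 0.499]
force: [0.7, -0.2, -2.2]
finger_gap: 0.348
```

```bash
python3 - <<'E'
from h import *
s=status.sense();cv2.imwrite('pics/w7.png',snapshot('wrist')[:,:,::-1])
print(s['force'],s['finger_gap']);go((.429,-.12,.013));snapshot('top');go((.429,-.12,.013))
E
```

```text
[ 0.72534955 -0.19180892 -2.19402706] 0.34757619704791665
to [ 0.429 -0.12   0.013] shift mm [105.3  -0.8  -1.1]
to [ 0.429 -0.12   0.013] shift mm [105.3  -0.8  -0.9]
```

View pics/w7.png

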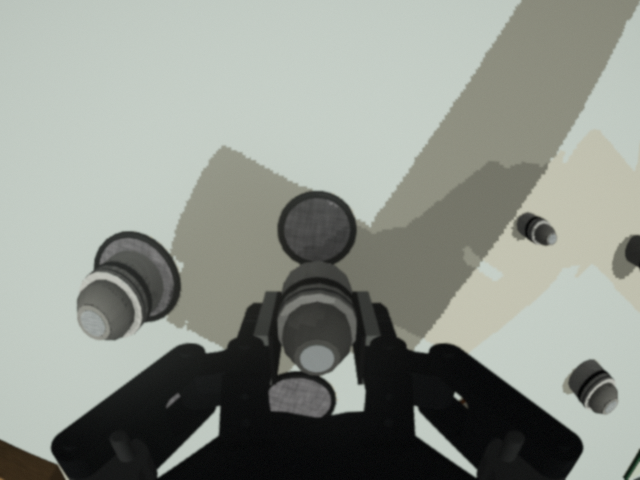

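The second rest is at (317,229), in line with the held, upright objective, so I'm lowering it.

>>> {"name": "arm_command", "arguments": {
  "series": [
    [[15, 0, -1, 0], [30, 0, 0, 0], [30, 0, 0, 0], [20, 0, 0, 0], [6, 0, 0, 0], [3, 0, 0, 0], [2, 0, 0, 0], [0, 0, 0, 0], [0, 0, 0, 0]]
  ]
}}

```text
t: 14.6
tcp_pos: [0.4287, -0.1213, 0.0132]
tool_rot: [0.501, -0.5, -0.499, -0.5]
force: [0.1, 0.4, -1.3]
finger_gap: 0.35
```

```bash
python3 - <<'E'
from h import *
print(wback((317,229),.006))
for i in range(3):
    s=status.sense();print(s['force'][2]);go((.429,-.12,.013));snapshot('top')
E
```

```text
[ 0.39491621 -0.12072765]
-1.3491190531316628
to [ 0.429 -0.12   0.013] shift mm [ 0.2 -0.3  1.3]
-0.8758362961506978
to [ 0.429 -0.12   0.013] shift mm [ 0.1 -0.4  1.3]
1.836303555334741
to [ 0.429 -0.12   0.013] shift mm [ 0.  -0.4  1.3]
```

>>> {"name": "arm_command", "arguments": {
  "series": [
    [[0.5, 0, 0, 0], [0.5, 0, 0, 0], [0, 0, 0, 0], [0, 0, 0, 0]]
  ]
}}

```text
t: 15.15
tcp_pos: [0.4286, -0.1213, 0.013]
tool_rot: [0.501, -0.5, -0.499, -0.5]
force: [-0.5, 0.4, 15.2]
finger_gap: 0.349
```

>>> {"name": "arm_command", "arguments": {
  "series": [
    [[-0.7, 0, 0, 0], [0, 0, 0, 0]]
  ]
}}

```text
t: 15.35
tcp_pos: [0.4286, -0.1213, 0.013]
tool_rot: [0.501, -0.5, -0.499, -0.5]
force: [0.4, 0.3, 11.0]
finger_gap: 0.348
```

>>> {"name": "arm_command", "arguments": {
  "series": [
    [[0, 0, 0, 0], [0, 0, 0, 0], [0, 0, 0, 0], [0, 0, 0, 0], [0, 0, 0, 0], [0, 0, 0, 0], [-15, 0, 0, 0], [-35, 0, 0, 0], [-40, 0, 0, 0], [-40, 0, 0, 0]]
  ],
  "jaw": 100
}}

```text
t: 16.35
tcp_pos: [0.4274, -0.1207, 0.143]
tool_rot: [-0.499, 0.5, 0.501, 0.5]
force: [0.9, -1.2, -1.1]
finger_gap: 1.001
```

```bash
python3 - <<'E'
from h import *
go((.597,.184,.14))
E
```

```text
to [0.597 0.184 0.14 ] shift mm [   3.  -169.6  304.7]
```

```bash
python3 - <<'E'
from h import *
s=status.sense();print(s['tcp_pos'],s['tool_rot'])
cv2.imwrite('pics/w8.png',snapshot('wrist')[:,:,::-1])
E
```

```text
[ 0.42742808 -0.12071737  0.14302817] [-0.499438    0.50013361  0.50061672  0.49981092]
```

>>> {"name": "arm_command", "arguments": {
  "series": [
    [[0, -10, 18, 0], [0, -17, 31, 0], [0, -21, 38, 0], [0, -23, 41, 0], [0, -23, 41, 0], [0, -23, 41, 0], [0, -22, 39, 0], [0, -16, 30, 0], [5, -10, 18, 0], [5, -5, 8, 0]]
  ]
}}

```text
t: 17.4
tcp_pos: [0.5985, 0.1861, 0.1314]
tool_rot: [0.501, -0.499, -0.501, -0.5]
force: [0.6, -0.4, -0.4]
finger_gap: 1.001
```

>>> {"name": "arm_command", "arguments": {
  "series": [
    [[5, 0, 0, 0], [0, 0, 0, 0], [0, 0, 0, 0]]
  ]
}}

```text
t: 17.7
tcp_pos: [0.5971, 0.1827, 0.1266]
tool_rot: [-0.499, 0.501, 0.5, 0.5]
force: [-0.1, 0.1, 0.1]
finger_gap: 0.999
```

```bash
python3 - <<'E'
from h import *
s=status.sense();w=snapshot('wrist')[:,:,::-1]
cv2.imwrite('pics/w9.png',np.hstack([cv2.resize(cv2.imread('pics/w8.png'),(400,300)),cv2.resize(w,(400,300))]))
go((.597,.184,.007))
E
```

```text
to [0.597 0.184 0.007] shift mm [119.9   0.3   1.3]
```

View pics/w9.png

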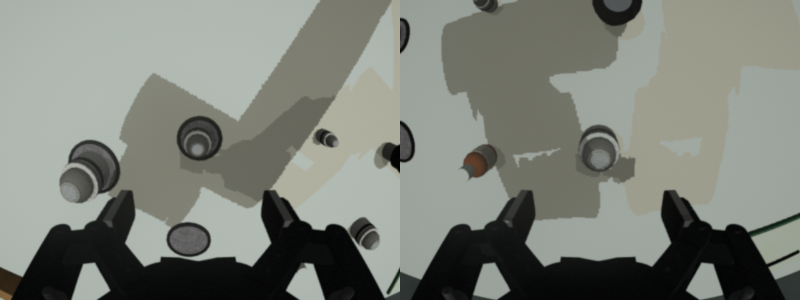

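On the left, the second objective sits in its rest (tip (198,150)×1.6), and the third rest is at (188,240)×1.6. On the right, the third objective's tip is at (199,160)×1.6.

```bash
python3 - <<'E'
from h import *
print('s3',wback((318.4,256),.06))
s=dict(tcp_pos=np.array([0.42742808,-0.12071737,0.14302817]),tool_rot=[-0.499438,0.50013361,0.50061672,0.49981092])
print('s2',wback((316.8,240),.053,s),'r2',wback((318.4,222),.006,s),'r3',wback((301,384),.006,s))
E
```

```text
s3 [0.59917425 0.18421961]
s2 [ 0.4267011  -0.12010074] r2 [ 0.42776696 -0.11878129] r3 [ 0.59069559 -0.13551602]
```

>>> {"name": "arm_command", "arguments": {
  "series": [
    [[15, -1, 1, 0], [35, 0, 0, 0], [35, 0, 0, 0], [25, 0, 0, 0], [10, 0, 0, 0], [0, 0, 0, 0]]
  ]
}}

```text
t: 18.35
tcp_pos: [0.5977, 0.1845, 0.0051]
tool_rot: [-0.499, 0.501, 0.501, 0.499]
force: [0.5, 0.6, 0.2]
finger_gap: 0.999
```

>>> {"name": "arm_command", "arguments": {
  "series": [
    [[0, 0, 0, 0], [0, 0, 0, 0], [0, 0, 0, 0], [0, 0, 0, 0], [0, 0, 0, 0], [0, 0, 0, 0], [0, 0, 0, 0], [0, 0, 0, 0]]
  ],
  "jaw": 0,
  "force": 80
}}

```text
t: 19.15
tcp_pos: [0.6005, 0.1851, 0.009]
tool_rot: [0.501, -0.499, -0.499, -0.501]
force: [-0.2, -1.1, 6.9]
finger_gap: 0.491
```

>>> {"name": "arm_command", "arguments": {
  "series": [
    [[-5, 0, 0, 0], [-15, 0, 0, 0], [-30, 0, 0, 0], [-30, 0, 0, 0], [-20, 0, 0, 0], [-10, 0, 0, 0], [0, 0, 0, 0]]
  ]
}}

```text
t: 19.85
tcp_pos: [0.5999, 0.1852, 0.119]
tool_rot: [-0.501, 0.499, 0.499, 0.501]
force: [0.8, 0.2, -1.3]
finger_gap: 0.492
```

```bash
python3 - <<'E'
from h import *
s=status.sense();print(s['force'],s['finger_gap']);go((.594,-.1355,.118))
E
```

```text
[ 0.81916387  0.2063458  -1.32977228] 0.4921179554400684
to [ 0.594  -0.1355  0.118 ] shift mm [   0.8    6.  -320.7]
```

>>> {"name": "arm_command", "arguments": {
  "series": [
    [[0, 0, -15, 0], [0, 1, -30, 0], [0, 1, -40, 0], [0, 1, -45, 0], [0, 1, -45, 0], [0, 1, -45, 0], [0, 1, -40, 0], [0, 0, -30, 0], [0, 0, -20, 0], [0, 0, -10, 0]]
  ]
}}

```text
t: 20.85
tcp_pos: [0.5916, -0.1378, 0.1153]
tool_rot: [-0.498, 0.501, 0.5, 0.5]
force: [-0.1, -0.1, -2.9]
finger_gap: 0.498
```

>>> {"name": "arm_command", "arguments": {
  "series": [
    [[0, 0, 0, 0], [0, 0, 0, 0], [0, 0, 0, 0]]
  ]
}}

```text
t: 21.15
tcp_pos: [0.5926, -0.1336, 0.1166]
tool_rot: [-0.5, 0.5, 0.501, 0.499]
force: [-0.8, 0.9, -2.6]
finger_gap: 0.495
```

```bash
python3 - <<'E'
from h import *
s=status.sense();cv2.imwrite('pics/w10.png',snapshot('wrist')[:,:,::-1])
print(s['tcp_pos'],s['tool_rot'],s['force'],s['finger_gap']);go((.594,-.135,.012));snapshot('top');go((.594,-.135,.012))
E
```

```text
[ 0.59257124 -0.13357498  0.1165998 ] [-0.49986652  0.49971388  0.50092691  0.49949148] [-0.84377867  0.88990968 -2.63509527] 0.4953286934833703
to [ 0.594 -0.135  0.012] shift mm [104.8  -1.3  -1.5]
to [ 0.594 -0.135  0.012] shift mm [104.9  -1.1  -1.4]
```

View pics/w10.png

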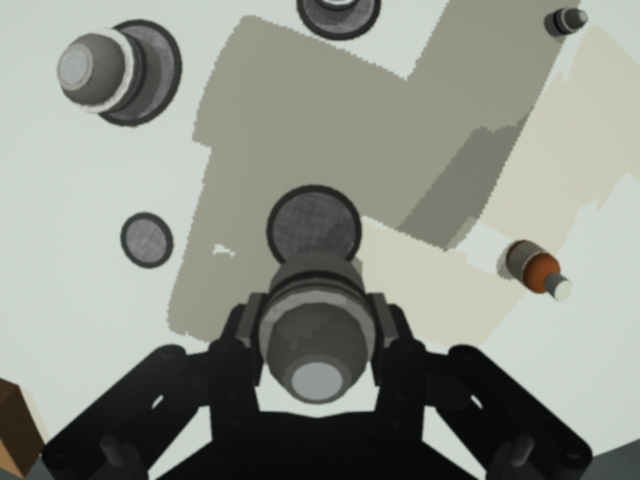

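The third rest is at about (314,231), and the smallest rest at (147,240).

```bash
python3 - <<'E'
from h import *
print('r3',wback((314.3,231),.006),'top edge+35',wback((314.5,184),.006)+[.035,0],'r1',wback((147,240),.006))
E
```

```text
r3 [ 0.59258706 -0.13483803] top edge+35 [ 0.59349371 -0.13467326] r1 [ 0.59968755 -0.26483365]
```

>>> {"name": "arm_command", "arguments": {
  "series": [
    [[15, -1, -1.5, 0], [30, 0, 0, 0], [30, 0, 0, 0], [20, 0, 0, 0], [5, 0, 0, 0], [2, 0, 0, 0], [1.5, 0, 0, 0], [0, 0, 0, 0], [0, 0, 0, 0], [0, 0, 0, 0]]
  ]
}}

```text
t: 22.25
tcp_pos: [0.5946, -0.1367, 0.0144]
tool_rot: [0.501, -0.5, -0.499, -0.5]
force: [0.1, -0.5, -2.5]
finger_gap: 0.493
```

Not in contact yet, so I'm lowering in small steps.

>>> {"name": "arm_command", "arguments": {
  "series": [
    [[1, 0, 0, 0], [1, 0, 0, 0], [0.5, 0, 0, 0], [0, 0, 0, 0], [0, 0, 0, 0]]
  ]
}}

```text
t: 22.75
tcp_pos: [0.5942, -0.1366, 0.012]
tool_rot: [0.5, -0.5, -0.5, -0.5]
force: [-0.6, -0.6, 5.5]
finger_gap: 0.493
```

>>> {"name": "arm_command", "arguments": {
  "series": [
    [[0, 0, 0, 0], [0, 0, 0, 0], [0, 0, 0, 0], [0, 0, 0, 0], [0, 0, 0, 0], [0, 0, 0, 0], [-15, 0, 0, 0], [-35, 0, 0, 0], [-40, 0, 0, 0], [-40, 0, 0, 0]]
  ],
  "jaw": 100
}}

```text
t: 23.75
tcp_pos: [0.5938, -0.1364, 0.1431]
tool_rot: [-0.5, 0.5, 0.5, 0.5]
force: [1.0, 0.1, 0.2]
finger_gap: 1.0
```

```bash
python3 - <<'E'
from h import *
s=status.sense();print(s['tcp_pos'],s['tool_rot'])
cv2.imwrite('pics/w11.png',snapshot('wrist')[:,:,::-1]);go((.422,.0525,.13))
E
```

```text
[ 0.59381197 -0.13640156  0.14313034] [-0.50002013  0.49996505  0.50006901  0.4999458 ]
to [0.422  0.0525 0.13  ] shift mm [ 17.3 176.1 190.6]
```

>>> {"name": "arm_command", "arguments": {
  "series": [
    [[0, 12, 13, 0], [0, 22, 24, 0], [0, 30, 33, 0], [0, 32, 35, 0], [0, 32, 35, 0], [0, 24, 26, 0], [5, 14, 15, 0], [5, 7, 8, 0], [5, 0, 0, 0], [0, 0, 0, 0]]
  ]
}}

```text
t: 24.8
tcp_pos: [0.4222, 0.052, 0.1258]
tool_rot: [0.5, -0.5, -0.5, -0.5]
force: [0.1, -0.2, 0.1]
finger_gap: 1.002
```

```bash
python3 - <<'E'
from h import *
snapshot('top')
s=status.sense();w=snapshot('wrist')[:,:,::-1];print(s['tcp_pos'],s['tool_rot'])
cv2.imwrite('pics/w12.png',np.hstack([cv2.resize(cv2.imread('pics/w11.png'),(400,300)),cv2.resize(w,(400,300))]))
go((.422,.0525,.006))
E
```

```text
[0.42256118 0.0517117  0.1259338 ] [-0.50036492  0.49983469  0.49942041  0.50037934]
to [0.422  0.0525 0.006 ] shift mm [120.    0.8   0.9]
```

View pics/w12.png

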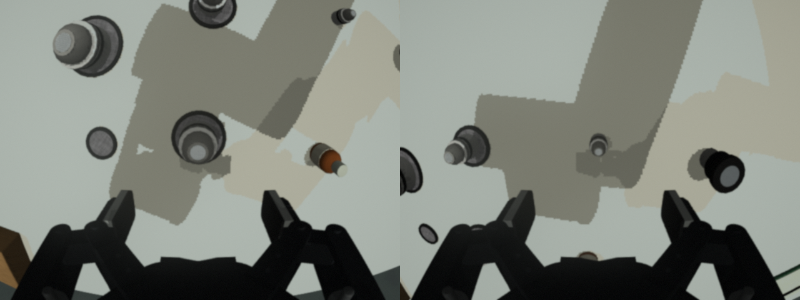

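The third objective sits in its rest. The smallest's tip is at (199,151)×1.6, centred between the fingers.

```bash
python3 - <<'E'
from h import *
print('s1',wback((318,242),.04))
s=dict(tcp_pos=np.array([0.59381,-0.1364,0.14313]),tool_rot=[-.5,.5,.5,.5])
print('s3',wback((317,246),.063,s),'r1',wback((162,228.5),.006,s))
E
```

```text
s1 [0.42219231 0.05288837]
s3 [ 0.59388326 -0.13573992] r1 [ 0.59916343 -0.26532843]
```

>>> {"name": "arm_command", "arguments": {
  "series": [
    [[15, 0, 1, 0], [35, 0, 0, 0], [35, 0, 0, 0], [25, 0, 0, 0], [8, 0, 0, 0], [0, 0, 0, 0], [0, 0, 0, 0]]
  ]
}}

```text
t: 25.6
tcp_pos: [0.4218, 0.0531, 0.0085]
tool_rot: [-0.5, 0.5, 0.5, 0.5]
force: [0.3, 0.9, 0.7]
finger_gap: 1.003
```

>>> {"name": "arm_command", "arguments": {
  "series": [
    [[2, 0, 0, 0], [0, 0, 0, 0], [0, 0, 0, 0], [0, 0, 0, 0], [0, 0, 0, 0], [0, 0, 0, 0], [0, 0, 0, 0], [0, 0, 0, 0], [0, 0, 0, 0]]
  ],
  "jaw": 0,
  "force": 50
}}

```text
t: 26.5
tcp_pos: [0.4212, 0.0535, 0.0065]
tool_rot: [0.5, -0.5, -0.5, -0.5]
force: [0.9, -0.0, 6.0]
finger_gap: 0.213
```

>>> {"name": "arm_command", "arguments": {
  "series": [
    [[-5, 0, 0, 0], [-15, 0, 0, 0], [-30, 0, 0, 0], [-30, 0, 0, 0], [-20, 0, 0, 0], [-10, 0, 0, 0], [0, 0, 0, 0]]
  ]
}}

```text
t: 27.2
tcp_pos: [0.4216, 0.0534, 0.1171]
tool_rot: [0.501, -0.499, -0.499, -0.501]
force: [-0.6, -0.5, 0.1]
finger_gap: 0.211
```

```bash
python3 - <<'E'
from h import *
s=status.sense();print(s['force'],s['finger_gap']);go((.6,-.266,.118))
E
```

```text
[-0.56000258 -0.51836795  0.14141527] 0.21142250072468108
to [ 0.6   -0.266  0.118] shift mm [-2.000e-01 -1.782e+02 -3.195e+02]
```

>>> {"name": "arm_command", "arguments": {
  "series": [
    [[0, -9, -16, 0], [0, -15, -27, 0], [0, -21, -38, 0], [0, -22, -40, 0], [0, -22, -40, 0], [0, -22, -40, 0], [0, -22, -40, 0], [0, -20, -36, 0], [0, -14, -26, 0], [0, -10, -16, 0]]
  ]
}}

```text
t: 28.2
tcp_pos: [0.5983, -0.268, 0.1137]
tool_rot: [-0.499, 0.501, 0.5, 0.5]
force: [-1.5, -0.3, -0.4]
finger_gap: 0.215
```

>>> {"name": "arm_command", "arguments": {
  "series": [
    [[0, 0, 0, 0], [0, 0, 0, 0], [0, 0, 0, 0], [0, 0, 0, 0]]
  ]
}}

```text
t: 28.6
tcp_pos: [0.5973, -0.2639, 0.1155]
tool_rot: [-0.5, 0.5, 0.501, 0.5]
force: [-0.1, 1.4, 0.4]
finger_gap: 0.213
```

```bash
python3 - <<'E'
from h import *
s=status.sense();cv2.imwrite('pics/w13.png',snapshot('wrist')[:,:,::-1])
print(s['tcp_pos'],s['tool_rot'],s['force'],s['finger_gap']);go((.599,-.266,.0095));snapshot('top');go((.599,-.266,.0095))
E
```

```text
[ 0.5972559  -0.26391903  0.11554551] [-0.49960041  0.49977852  0.50104041  0.49957919] [-0.12718268  1.43060675  0.36887908] 0.21284467995001996
to [ 0.599  -0.266   0.0095] shift mm [106.3  -1.6  -1.9]
to [ 0.599  -0.266   0.0095] shift mm [106.6  -1.3  -1.6]
```

View pics/w13.png

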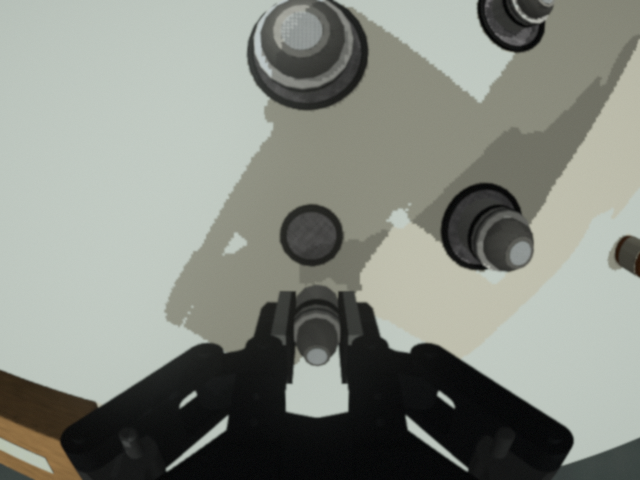

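The smallest rest is at (311.5,236). The held objective is upright, with its tip at (317,356).

```bash
python3 - <<'E'
from h import *
r=wback((311.5,236),.006);print(r);go((*(r),.0095))
E
```

```text
[ 0.60088093 -0.26763993]
to [ 0.6009 -0.2676  0.0095] shift mm [106.6  -3.2  -3.3]
```

>>> {"name": "arm_command", "arguments": {
  "series": [
    [[15, -2, -2.5, 0], [30, 0, 0, 0], [30, 0, 0, 0], [20, 0, 0, 0], [5, 0, 0, 0], [2, 0, 0, 0], [1.5, 0, 0, 0], [0, 0, 0, 0], [0, 0, 0, 0], [0, 0, 0, 0]]
  ]
}}

```text
t: 29.7
tcp_pos: [0.6006, -0.2683, 0.0135]
tool_rot: [0.501, -0.5, -0.499, -0.5]
force: [-0.8, -0.3, -0.3]
finger_gap: 0.209
```

>>> {"name": "arm_command", "arguments": {
  "series": [
    [[1, 0, 0, 0], [0, 0, 0, 0], [0, 0, 0, 0], [0, 0, 0, 0]]
  ]
}}

```text
t: 30.1
tcp_pos: [0.6001, -0.268, 0.0115]
tool_rot: [0.5, -0.5, -0.5, -0.5]
force: [-0.3, 0.1, -0.1]
finger_gap: 0.213
```

>>> {"name": "arm_command", "arguments": {
  "series": [
    [[1, 0, 0, 0], [0, 0, 0, 0], [0, 0, 0, 0], [0, 0, 0, 0], [0, 0, 0, 0]]
  ]
}}

```text
t: 30.6
tcp_pos: [0.6001, -0.268, 0.0105]
tool_rot: [-0.5, 0.5, 0.5, 0.5]
force: [-0.1, -0.8, -0.4]
finger_gap: 0.209
```

>>> {"name": "arm_command", "arguments": {
  "series": [
    [[0.7, 0, 0, 0], [0, 0, 0, 0], [0, 0, 0, 0], [0, 0, 0, 0]]
  ]
}}

```text
t: 31.0
tcp_pos: [0.6001, -0.268, 0.0098]
tool_rot: [-0.5, 0.5, 0.5, 0.5]
force: [-0.7, -0.2, -0.6]
finger_gap: 0.214
```

>>> {"name": "arm_command", "arguments": {
  "series": [
    [[0.5, 0, 0, 0], [0, 0, 0, 0], [0, 0, 0, 0], [0, 0, 0, 0]]
  ]
}}

```text
t: 31.4
tcp_pos: [0.6001, -0.268, 0.0096]
tool_rot: [0.5, -0.5, -0.5, -0.5]
force: [-0.8, 1.1, 3.4]
finger_gap: 0.216
```

Contact. Releasing and retreating.

>>> {"name": "arm_command", "arguments": {
  "series": [
    [[0, 0, 0, 0], [0, 0, 0, 0], [0, 0, 0, 0], [0, 0, 0, 0], [0, 0, 0, 0], [0, 0, 0, 0], [-15, 0, 0, 0], [-35, 0, 0, 0], [-40, 0, 0, 0], [-40, 0, 0, 0]]
  ],
  "jaw": 100
}}

```text
t: 32.4
tcp_pos: [0.5999, -0.2679, 0.1415]
tool_rot: [0.5, -0.5, -0.5, -0.5]
force: [0.7, -0.5, 0.1]
finger_gap: 0.997
```

>>> {"name": "arm_command", "arguments": {
  "series": [
    [[-20, 0, 30, 0], [-20, 0, 40, 0], [0, 0, 45, 0], [0, 0, 45, 0], [0, 0, 45, 0], [0, 0, 45, 0], [0, 0, 45, 0], [0, 0, 40, 0], [0, 0, 20, 0], [0, 0, 0, 0]]
  ]
}}

```text
t: 33.4
tcp_pos: [0.5996, 0.0902, 0.1805]
tool_rot: [0.501, -0.498, -0.501, -0.499]
force: [-0.9, 0.6, 0.0]
finger_gap: 0.999
```

```bash
python3 - <<'E'
from h import *
t=snapshot('top')[:,:,::-1];s=snapshot('scene')[:,:,::-1]
cv2.imwrite('pics/f.png',np.hstack([cv2.resize(t[150:330,280:520],(400,300)),cv2.resize(s[165:315,120:320],(400,300))]))
cv2.imwrite('pics/ft.png',t);cv2.imwrite('pics/fs.png',s)
E
```

```text
(no output)
```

View pics/f.png

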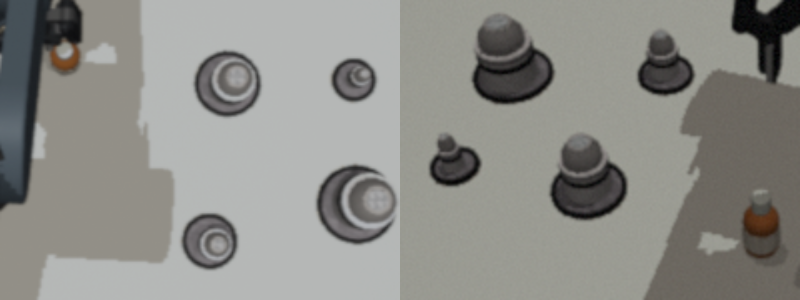

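All four stand upright in their own rests. One numeric check of tip against rest within each camera, where the calibration bias cancels.

```bash
python3 - <<'E'
from h import *
T=dict(s1=((361,74),(46,138)),s2=((216,245),(260,34)),s3=((237,76),(182,139)),s4=((376,201),(99,20)))
Rt=dict(s1=((.5991,-.268),(.6028,-.2643)),s2=((.4271,-.1195),(.4315,-.1161)),s3=((.5922,-.1361),(.5961,-.1329)),s4=((.469,-.2707),(.4728,-.2671)))
for k,(a,b) in T.items():
    h=OBJ[k][1]+.003
    A=back('top',(280+a[0]*.6,150+a[1]*.6),h)-Rt[k][0];B=back('scene',(120+b[0]*.5,165+b[1]*.5),h)-Rt[k][1]
    print(k,np.round(A*1000,1),np.round(B*1000,1))
print(status.sense()['force'])
E
```

```text
s1 [-0.3  1.9] [-0.   1.3]
s2 [-3.9 -1.3] [-6.2 -3.6]
s3 [-1.4 -2.2] [-7.6 -0.6]
s4 [ 0.9 -1.4] [-4.  -2.1]
[-0.29564403 -0.27343117  0.12628219]
```

```bash
python3 -c "
from station import ticket
print(ticket.sign_off())"
```

```text
the job is handed in; nothing more can be done
None
```

All four objectives are in the rests of their own size, and I handed the job in at about 33.5 s. They were moved largest, second, third, then smallest. Each was lowered in small steps until the wrist force suggested contact, or its height matched the lining, and then released.

- **Final pictures:** the top and scene views show all four standing upright inside their rims. The gripper is open, clear of everything at about 0.18 m, with no contact force.
- **Bystanders:** the bottle still stands in its place in the final pictures. The eyepiece was outside the final crops and was last seen standing in the wrist picture taken before the smallest was picked up. I did not measure either one's final position numerically.
- **Centring:** the last offsets from the rest centres, against an 11 mm limit, are below.

| Objective | Top camera | Scene camera |
|---|---|---|
| smallest | about 2 mm | about 1 mm |
| second | about 4 mm | about 7 mm |
| third | about 3 mm | about 8 mm |
| largest | about 2 mm | about 5 mm |

The cameras disagree by up to about 6 mm. The scene view's extra offset lies along its viewing depth, so I put it down to how I picked the tip pixels. The close wrist pictures put the second, third and largest within about 3 mm of centre.

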